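Open the chest's combination padlock and present it at the hasp

ROBOT

A 6-joint arm with a two-finger parallel gripper is mounted at the origin on the work surface. World frame = base frame: x ahead of the robot, y to its left, z up, the work surface at z = 0. Lengths are in m, angles in rad, forces in N, time in s.
With the tool pointing down it reaches from about 0.35 to 0.775 m from the base axis. Payload 5.5 kg.
Tool frame: the origin (TCP) lies midway between the tips of the shut fingers; the grasp point (between the pads) lies 19 mm behind it; x points along the fingers, y is the direction in which the jaws open and shut, and the axes are right-handed (so a half turn about x gives the same grasp; the last joint's range is limited). The gripper opens to 85 mm and grips with 20 to 120 N. Pads are 22 mm wide; open, the fingers measure 114 mm over their backs; the gripper's body (76 mm by 85 mm) begins 54 mm behind the grasp point. The pads swing forward as they close: fully open they stand 13 mm farther back than shut.
Start: joints at [1.003, 0.313, 0.046, 1.304, 0, 1.431], TCP at [0.239, 0.523, 0.231] pointing down, gripper open.
Joint ranges: [-2.76, 2.76], [-0.86, 1.69], [-1.03, 1.26], [-2.2, 2.34], [-1.47, 1.5], [-3.14, 3.14]. Speed limits (rad/s): [2.57, 2.57, 3.14, 3.14, 3.14, 3.14].

INTERFACE

Orientations are given as a unit quaternion [w, x, y, z].
In Python, from workcell import env, optics, order, models gives the robot as it stands. The module is installed in compiled form; this text tells all that it offers.
- The arm moves only by the tool servo_tool, never from a script. Its argument "moves" is a list of rows, each a list of 5 numbers: the shift along the tool's x, y, z in cm, then the turn about the tool's x in rad, then the closure, from -1 (fully open) to 1 (shut). A call has exactly 10 rows; each row shifts and turns the commanded pose from where the row before left it, along the tool's axes as they then stand; what a row does not reach is not made up. A row lasts 1/8 s, in which the tool goes at most 62.5 mm and 10.7 degrees, less where a joint would pass 70% of its speed; a pose out of reach is approached as far as the arm can. A call is refused whole if a number of a shift passes 6.25 or a number of a turn 0.188, either way. A call with a gripper value outside its range is refused whole. The fingers move at their own pace and stop on an object; "grip_force" is the grip in N (left out, the last holds). Time passes only in rows, so rows that do not move let the fingers close, or fill a call up. It gives the time, the measured TCP pose, the force and the opening at its end, in the units of the state.
- env.get_state(): the state, without advancing time (a new reading comes with each control period).
- optics.read_camera(name): name is "side" or "top" or "wrist"; returns a dict with "pixels" (420x560x3 uint8, blue, green, red), "vertical_fov" (degrees; the focal length in pixels is half the picture's height over the tangent of half this angle, whatever the lens; pixels are square), "cx", "cy" (the principal point, pixels), "extrinsics" (4x4, takes a point from world to camera coordinates). Camera axes: x right, y up, looking along -z (the intrinsics and any distortion apply to the point x, -y, -z); pixel columns grow to the right and rows downward; lengths in m; the calibration is good to about 2 mm. A picture is of the moment at which its call begins. There is no depth.
- order.hand_in(): hands the job in, once; it reports no verdict.
Trained networks look in a picture, given as the dict that the camera call returned (one of the last four; its "shot" number tells which), for a name from the list of things; names that differ only in an ending like _2 or _b are one class to them, and where a whole thing is asked for, a point or a joint stands for the part that bears it (a point fixed in the world has none). Each returns a list of dicts, best first, with "conf" (0 to 1); they miss things now and then, are a little off and sometimes report something else, mostly with a low value. They report only what shows in the picture. A call takes as long as a camera call. They do not tell look-alikes from the thing itself.
- models.outline_of(name, picture): "pixels" (420x560 bool, what is visible of it) and "location" ([column, row] in pixels, amid what is visible of it).
- models.pinpoint(name, picture): "location" ([column, row] in pixels: a listed point, or the origin of a listed thing).
The state is a dict: "clock": time; "joint_pos": joint angles; "qvel": joint speeds; "tau": joint torques, N m; "tcp_pos": TCP position; "orientation": TCP orientation; "wrist_force": force on the tool from outside, world axes, zero at the start; "ft_torque": the same for the moment, N m; "finger_gap": finger opening in m.
Only numpy, scipy, OpenCV 4.12 (cv2) and the standard library are available. Lean on these libraries where they do the work, as an engineer would, in place of code of your own. Each camera call takes 0.05 s, during which the arm holds its last target.

TASK

Open the combination padlock lying in its wooden rest: turn its dial, feeling it click from notch to notch, until the bar's long end points straight at the shackle, then pull the shackle out to its stop. Take the open lock out of the rest and hold it up above the hasp in the middle of the tool chest's lid, its case straight over the staple and clear of the chest, and finish there still holding it. Leave everything else on the bench where it is.

Things in the scene. Friction and masses are not known exactly. Their poses are not given: they have to be found in the camera images.
- lock: combination padlock (loose, 0.5 kg) lying on its back in the rest, dial up. Brass case 70 (x) x 60 (y) x 34 (z) mm; origin: centre of its underside, 14 mm above the bench. -x points out of the shackle end, +z up out of the dial face. The middle 40 mm of its two long (+y, -y) sides is clear of stops, so it can be grasped across the 60 mm
- lock_center (a point): centre of the padlock's case (half-way up, 31 mm above the bench at the start); axes as lock
- dial (a joint): dial's angle on the case, rad, growing anticlockwise from above, -0.5 to 2.4. It clicks into a notch every 0.4 rad (0, 0.4 .. 2.0; about 0.1 N m to cross, springs in from within 0.15). Starts anywhere from 0.75 to 2.05. Only the notch at 0 (within 0.13), where the bar's long end points at the shackle and the case's white index line, frees the shackle: turn clockwise
- dial_grip (a point): on the dial's axis, half-way up its grip bar, 66 mm above the bench. Bar 11 mm wide, 21 mm high, 36 mm long: it reaches 24 mm from the axis along this point's -x (long end, white line) and 12 mm along +x, and turns with the dial. It stands on a 54 mm disc, 10 mm below this point; the disc's top is 8 mm above the case
- shackle (a joint): how far the shackle is pulled out of the case, m: 0 shut, 0.020 fully open (stop). It slides along the lock's -x, stays where it is left (about 3 N friction), and is barred after 1 to 2 mm unless the dial is at 0
- shackle_bow (a point): middle of the shackle's bow, on the axis of its round steel bar (9 mm diameter), which runs along the lock's y here, 31 mm above the bench with nothing under it, 89 mm from the case's centre along the lock's -x when shut. The loop between bow and case is 38 mm wide (y) and 49 mm long (x) inside
- hasp (a point): top of the small steel staple of the hasp in the middle of the chest's lid, 103 mm above the bench; the staple is a 26 mm wide loop standing 16 mm above the lid plate
- chest: small closed wooden tool chest, fixed, 206 x 166 mm and 85 mm high, origin at the centre of its underside
- rest: wooden rest for the padlock, fixed; a board 88 x 100 x 14 mm (origin: centre of its underside, axes as the lock's at the start) with low stops up to 24 mm above the bench close around the case's four corners (1.5 mm play)
- plane: wooden hand plane, 48 x 120 x 34 mm with a steel iron standing out of the top; bystander; origin at its underside on the bench
- driver: screwdriver lying on the bench; bystander; origin at its underside on the bench
- mallet: wooden mallet lying down; bystander; origin at its underside on the bench
- glue: white bottle 170 mm tall, 60 mm across; bystander; origin at its underside on the bench
- jar: glass jar 100 mm tall, 84 mm across; bystander; origin at its underside on the bench
- mug: white cup 90 mm tall, 76 mm across; bystander; origin at its underside on the bench
- gauge: wooden marking gauge, 62 x 50 x 22 mm block on a 190 mm beam; bystander; origin at its underside on the bench
Things that resemble listed ones, but are neither listed nor needed, are in the scene too. Leave any blue look-alike of the lock alone.

How it is judged:
On the way, in this order (a step that is already met when the one before it is completed fails the run):
1. the dial rests in the opening notch (within 0.13 rad of 0) (value of joint dial between -0.13 and 0.13 rad), for 0.2 s.
2. the shackle is pulled out (at least 15 of its 20 mm) (value of joint shackle above 0.015 m), for 0.2 s.
At the end, for the whole second after the job is handed in: The padlock, its shackle still at least 14 mm out, is held still in the gripper (under 0.06 m/s) with the centre of its case within 50 mm of the hasp seen from above and at least 125 mm above the bench, not touching the chest (value of joint shackle above 0.014 m and horizontal distance between lock_center and hasp below 0.05 m and height (world z) of lock_center above 0.125 m and contact force between the fingers and lock above 1 N and contact force between lock and chest below 0.2 N and linear speed of lock below 0.06 m/s); the arm keeps its last pose, push and grip.
It fails at once if a bystander on the bench is shoved more than 30 mm (distance of any of plane, driver, mallet, glue, jar, mug, gauge from where it was at the start of the episode above 0.03 m).
It also fails if it takes over 72 s, if anything falls off the work surface, if the arm or the gripper's body presses on something with over 40 N, if the wrist force passes 120 N, or if a joint passes its speed limit or range.

## Working session

There is one attempt and no reset: what is moved stays moved. The work goes in short steps, Python scripts to look and compute and a tool call to move; the robot and the scene stay as the last step left them, time stands still between calls to the robot, and variables do not carry over. Pictures are saved under pics/ and viewed, and the job is handed in when it is done.

Besides the shell and the picture viewer there is one more tool, called as name(argument=value, ...) on one line, values as JSON. servo_tool: Moves the arm, as the interface text tells. Its arguments: {"type":"object","properties":{"moves":{"type":"array"},"grip_force":{"type":"number"}},"required":["moves"]}

```bash
mkdir -p pics; ls; cat > h.py <<'E'
import numpy as np, cv2
from workcell import env, optics, order, models
def save(p,n): cv2.imwrite('pics/'+n+'.png',p['pixels'])
def f(p): return p['pixels'].shape[0]/2/np.tan(np.radians(p['vertical_fov'])/2)
def ray(p,uv):
    F=f(p);d=np.array([(uv[0]-p['cx'])/F,-(uv[1]-p['cy'])/F,-1.])
    E=np.array(p['extrinsics']);R=E[:3,:3];t=E[:3,3]
    return -R.T@t, R.T@d
def atz(p,uv,z):
    o,d=ray(p,uv);return o+d*(z-o[2])/d[2]
def proj(p,X):
    E=np.array(p['extrinsics']);c=E[:3,:3]@np.array(X)+E[:3,3];F=f(p)
    return np.array([p['cx']+F*c[0]/-c[2],p['cy']-F*c[1]/-c[2]])
def tri(a):
    A=0;b=0
    for p,uv in a:
        o,d=ray(p,uv);d=d/np.linalg.norm(d);M=np.eye(3)-np.outer(d,d);A=A+M;b=b+M@o
    return np.linalg.solve(A,b)
E
python3 - <<'E'
from h import *
np.set_printoptions(precision=4,suppress=True)
print(env.get_state())
for n in ['side','top','wrist']:
    p=optics.read_camera(n);save(p,n+'0');print(n,{k:v for k,v in p.items() if k!='pixels'})
    for k,z in [('lock_center',.031),('dial_grip',.066),('shackle_bow',.031),('hasp',.103)]:
        for r in models.pinpoint(k,p): print(k,r['location'],r['conf'],atz(p,r['location'],z))
E
```

```text
pics
{'clock': 0.0, 'joint_pos': array([ 1.0034,  0.314 ,  0.045 ,  1.3036, -0.    ,  1.4312]), 'qvel': array([ 0.0008, -0.0002,  0.0006, -0.0001, -0.0003, -0.0012]), 'tau': array([ -0.0002, -48.0627,  29.8533,   0.0195,  -0.0001,   0.    ]), 'tcp_pos': array([0.2383, 0.5228, 0.2304]), 'orientation': array([ 0.6908,  0.1495,  0.6912, -0.1507]), 'wrist_force': array([ 0.2566, -0.872 ,  0.0582]), 'ft_torque': array([ 0.0032, -0.0538, -0.0307]), 'finger_gap': 0.08567033721794198}
side {'vertical_fov': 56.96506519820262, 'cx': 277.8852441760073, 'cy': 203.72842388480777, 'extrinsics': array([[ 0.9992, -0.0358, -0.0193, -0.5184],
       [ 0.0384,  0.6756,  0.7362, -0.0606],
       [-0.0133, -0.7364,  0.6764, -1.2528],
       [ 0.    ,  0.    ,  0.    ,  1.    ]]), 'shot': 1}
lock_center [170.0, 320.3] 0.93 [ 0.2398 -0.3827  0.031 ]
lock_center [308.8, 265.3] 0.8 [ 0.5968 -0.2301  0.031 ]
dial_grip [168.1, 310.7] 0.8 [ 0.2417 -0.3777  0.066 ]
dial_grip [303.9, 258.3] 0.54 [ 0.582  -0.2332  0.066 ]
shackle_bow [183.8, 348.7] 0.75 [ 0.2845 -0.4582  0.031 ]
shackle_bow [270.1, 261.5] 0.48 [ 0
[... 529 characters left out ...]
2272  0.066 ]
dial_grip [423.1, 297.4] 0.52 [ 0.2461 -0.368   0.066 ]
shackle_bow [128.7, 178.7] 0.71 [0.5889 0.4686 0.031 ]
shackle_bow [220.1, 182.6] 0.68 [0.5754 0.2014 0.031 ]
shackle_bow [360.7, 212.2] 0.44 [ 0.4864 -0.2047  0.031 ]
shackle_bow [448.2, 286.4] 0.43 [ 0.274 -0.448  0.031]
shackle_bow [366.2, 180.4] 0.25 [ 0.5786 -0.2223  0.031 ]
hasp [218.6, 184.2] 0.79 [0.5613 0.196  0.103 ]
wrist {'vertical_fov': 63.290725226483936, 'cx': 276.36598383208127, 'cy': 210.55876287532806, 'extrinsics': array([[ 0.4145,  0.91  ,  0.0004, -0.5749],
       [-0.8663,  0.3948, -0.306 ,  0.0398],
       [-0.2787,  0.1265,  0.952 , -0.3809],
       [ 0.    ,  0.    ,  0.    ,  1.    ]]), 'shot': 3}
```

View pics/side0.png

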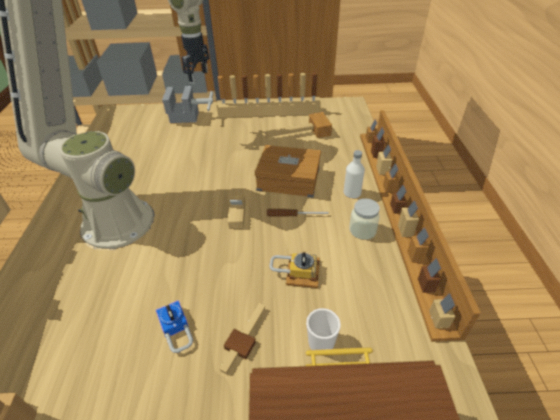

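View pics/top0.png

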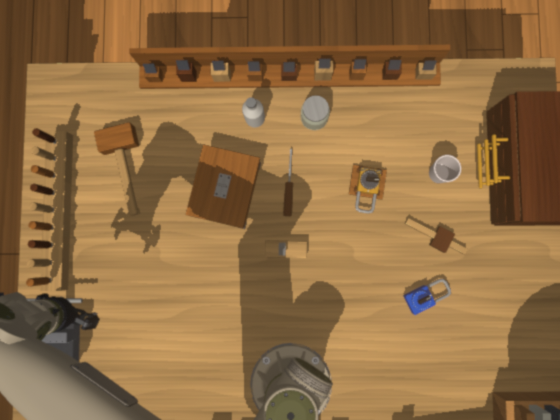

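View pics/wrist0.png

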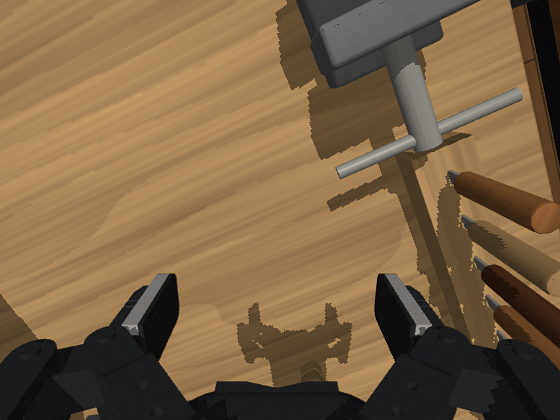

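```bash
python3 - <<'E'
from h import *
from scipy.spatial.transform import Rotation as R
q=env.get_state()['orientation'];print(R.from_quat(q,scalar_first=True).as_matrix().round(3))
p=optics.read_camera('top');a=cv2.resize(p['pixels'][140:240,320:420],None,fx=4,fy=4,interpolation=cv2.INTER_CUBIC)
s=optics.read_camera('side');b=cv2.resize(s['pixels'][220:320,250:350],None,fx=4,fy=4,interpolation=cv2.INTER_CUBIC)
cv2.imwrite('pics/c1.png',np.hstack([a,b]))
# distortion check: TCP & networks cross check
for k in ['hasp','chest','plane','driver','mallet','glue','jar','mug','gauge','rest','lock']:
    z={'hasp':.103,'lock':.014}.get(k,0)
    print(k,[(n,[(atz(c,r['location'],z).round(3)[:2],round(r['conf'],2)) for r in models.pinpoint(k,c)[:2]]) for n,c in (('top',p),('side',s))])
E
```

```text
[[ 0.     0.415  0.91 ]
 [ 0.     0.91  -0.415]
 [-1.     0.     0.   ]]
hasp [('top', [(array([0.568, 0.189]), 0.94), (array([0.578, 0.456]), 0.53)]), ('side', [(array([0.568, 0.187]), 0.56)])]
chest [('top', [(array([0.561, 0.186]), 0.63)]), ('side', [(array([0.557, 0.187]), 0.63)])]
plane [('top', [(array([ 0.583, -0.229]), 0.65)]), ('side', [(array([0.381, 0.025]), 0.8), (array([0.574, 0.352]), 0.33)])]
driver [('top', [(array([0.583, 0.007]), 0.78)]), ('side', [(array([0.582, 0.019]), 0.72), (array([0.567, 0.181]), 0.62)])]
mallet [('top', [(array([0.595, 0.472]), 0.72), (array([ 0.787, -0.067]), 0.52)]), ('side', [])]
glue [('top', [(array([0.774, 0.1  ]), 0.82)]), ('side', [(array([0.789, 0.12 ]), 0.82), (array([ 0.587, -0.208]), 0.73)])]
jar [('top', [(array([ 0.786, -0.067]), 0.88), (array([ 0.574, -0.228]), 0.51)]), ('side', [(array([ 0.776, -0.074]), 0.79), (array([0.377, 0.014]), 0.32)])]
mug [('top', [(array([ 0.594, -0.447]), 0.78), (array([0.563, 0.191]), 0.31)]), ('side', [(array([ 0.607, -0.437]), 0.73), (array([ 0.489, -0.189]), 0.21)])]
gauge [('top', [(array([ 0.409, -0.439]), 0.92)]), ('side', [(array([ 0.414, -0.443]), 0.8), (array([0.595, 0.473]), 0.63)])]
rest [('top', [(array([ 0.578, -0.22 ]), 0.78)]), ('side', [(array([ 0.588, -0.227]), 0.83)])]
lock [('top', [(array([ 0.587, -0.222]), 0.79), (array([ 0.231, -0.371]), 0.67)]), ('side', [(array([ 0.239, -0.374]), 0.75), (array([ 0.577, -0.245]), 0.73)])]
```

View pics/c1.png

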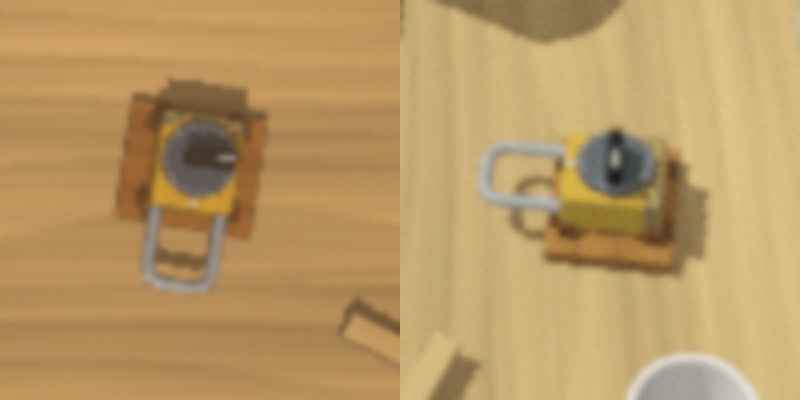

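```bash
cat >> h.py <<'E'
from scipy.spatial.transform import Rotation as Rn
np.set_printoptions(precision=4,suppress=True)
def psi_of(q):
    M=Rn.from_quat(q,scalar_first=True).as_matrix();return np.arctan2(M[1,1],M[0,1])
def plan(p0,psi0,p1,psi1,n,nd=2):
    """rows; psi change signed as given (no wrap). shift first in current axes, then turn"""
    p=np.array(p0,float);psi=psi0;p1=np.array(p1,float);out=[]
    for k in range(1,n+1):
        tgt=np.array(p0)+(p1-np.array(p0))*k/n;d=tgt-p
        y=np.array([np.cos(psi),np.sin(psi),0]);z=np.array([np.sin(psi),-np.cos(psi),0]);x=np.array([0,0,-1.])
        s=np.round(np.array([d@x,d@y,d@z])*100,nd)
        t=round(-((psi0+(psi1-psi0)*k/n)-psi),3)
        out.append([*map(float,s),float(t)]);p=p+(s[0]*x+s[1]*y+s[2]*z)/100;psi-=t
    for i,r in enumerate(out):print(r,end=', ' if (i+1)%10 else '\n')
    print('end',p,psi)
def cam_in_tool():
    st=env.get_state();p=optics.read_camera('wrist');E=np.array(p['extrinsics'])
    M=Rn.from_quat(st['orientation'],scalar_first=True).as_matrix()
    C=-E[:3,:3].T@E[:3,3];return M.T@(C-st['tcp_pos']),M.T@E[:3,:3].T
E
python3 - <<'E'
from h import *
c,R=cam_in_tool();print(c,R)
st=env.get_state();print(psi_of(st['orientation']))
for P in ([.56,-.13,.27],[.56,-.15,.27]):
    plan(st['tcp_pos'],psi_of(st['orientation']),P,np.pi,20)
    psi=np.pi;M=np.array([[0,0,-1],[np.cos(psi),np.sin(psi),0],[np.sin(psi),-np.cos(psi),0]]).T
    E=np.eye(4);E[:3,:3]=(M@R).T;E[:3,3]=-E[:3,:3]@(np.array(P)+M@c)
    p=optics.read_camera('wrist');p['extrinsics']=E
    for X in ([.577,-.227,.066],[.49,-.21,.031],[.62,-.23,.03]):print(proj(p,X))
E
```

```text
[-0.1437 -0.0003 -0.0789] [[-0.0004  0.3061 -0.952 ]
 [ 1.     -0.0002 -0.0005]
 [-0.0003 -0.952  -0.3061]]
1.1429712418218285
[-0.19, -2.3, 2.82, -0.1], [-0.2, -2.58, 2.57, -0.1], [-0.19, -2.82, 2.3, -0.1], [-0.19, -3.03, 2.01, -0.1], [-0.2, -3.22, 1.7, -0.1], [-0.19, -3.38, 1.37, -0.1], [-0.19, -3.49, 1.02, -0.1], [-0.2, -3.58, 0.67, -0.099], [-0.19, -3.62, 0.31, -0.1], [-0.19, -3.64, -0.05, -0.1]
[-0.2, -3.62, -0.41, -0.1], [-0.19, -3.56, -0.77, -0.1], [-0.19, -3.46, -1.13, -0.1], [-0.2, -3.33, -1.46, -0.1], [-0.19, -3.17, -1.79, -0.1], [-0.19, -2.98, -2.1, -0.1], [-0.2, -2.75, -2.38, -0.1], [-0.19, -2.5, -2.65, -0.1], [-0.19, -2.22, -2.88, -0.1], [-0.2, -1.93, -3.09, -0.1]
end [ 0.56 -0.13  0.27] 3.14197124182183
[258.7825  81.0933]
[342.0605  99.9476]
[219.5683  79.9363]
[-0.19, -2.4, 2.86, -0.1], [-0.2, -2.67, 2.6, -0.1], [-0.19, -2.91, 2.33, -0.1], [-0.19, -3.14, 2.02, -0.1], [-0.2, -3.32, 1.7, -0.1], [-0.19, -3.47, 1.36, -0.1], [-0.19, -3.59, 1.01, -0.1], [-0.2, -3.68, 0.64, -0.099], [-0.19, -3.72, 0.28, -0.1], [-0.19, -3.72, -0.09, -0.1]
[-0.2, -3.71, -0.47, -0.1], [-0.19, -3.63, -0.84, -0.1], [-0.19, -3.53, -1.19, -0.1], [-0.2, -3.4, -1.54, -0.1], [-0.19, -3.23, -1.87, -0.1], [-0.19, -3.02, -2.19, -0.1], [-0.2, -2.79, -2.47, -0.1], [-0.19, -2.53, -2.75, -0.1], [-0.19, -2.24, -2.98, -0.1], [-0.2, -1.94, -3.19, -0.1]
end [ 0.56 -0.15  0.27] 3.14197124182183
[259.1   103.049]
[340.9677 119.304 ]
[220.5146  99.9058]
```

```bash
python3 - <<'E'
from h import *
st=env.get_state()
plan(st['tcp_pos'],psi_of(st['orientation']),[.555,-.215,.26],np.pi,20,1)
E
```

```text
[-0.1, -2.7, 3.0, -0.1], [-0.2, -3.0, 2.7, -0.1], [-0.1, -3.2, 2.3, -0.1], [-0.2, -3.5, 2.1, -0.1], [-0.1, -3.6, 1.7, -0.1], [-0.2, -3.8, 1.3, -0.1], [-0.1, -3.9, 0.9, -0.1], [-0.1, -4.0, 0.5, -0.099], [-0.2, -4.0, 0.2, -0.1], [-0.1, -4.0, -0.3, -0.1]
[-0.2, -4.0, -0.7, -0.1], [-0.1, -3.9, -1.0, -0.1], [-0.2, -3.7, -1.5, -0.1], [-0.1, -3.6, -1.8, -0.1], [-0.2, -3.4, -2.1, -0.1], [-0.1, -3.1, -2.5, -0.1], [-0.1, -2.9, -2.8, -0.1], [-0.2, -2.6, -3.1, -0.1], [-0.1, -2.3, -3.3, -0.1], [-0.2, -2.0, -3.5, -0.1]
end [ 0.5553 -0.2152  0.2603] 3.1420010038153037
```

servo_tool(moves=[[-0.1, -2.7, 3.0, -0.1, -1], [-0.2, -3.0, 2.7, -0.1, -1], [-0.1, -3.2, 2.3, -0.1, -1], [-0.2, -3.5, 2.1, -0.1, -1], [-0.1, -3.6, 1.7, -0.1, -1], [-0.2, -3.8, 1.3, -0.1, -1], [-0.1, -3.9, 0.9, -0.1, -1], [-0.1, -4.0, 0.5, -0.1, -1], [-0.2, -4.0, 0.2, -0.1, -1], [-0.1, -4.0, -0.3, -0.1, -1]])

```text
clock: 3.35
tcp_pos: [0.3974, 0.1531, 0.2456]
orientation: [0.678, -0.201, 0.678, 0.201]
wrist_force: [-0.0, 0.3, -0.0]
finger_gap: 0.0851
```

servo_tool(moves=[[-0.2, -4.0, -0.7, -0.1, -1], [-0.1, -3.9, -1.0, -0.1, -1], [-0.2, -3.7, -1.5, -0.1, -1], [-0.1, -3.6, -1.8, -0.1, -1], [-0.2, -3.4, -2.1, -0.1, -1], [-0.1, -3.1, -2.5, -0.1, -1], [-0.1, -2.9, -2.8, -0.1, -1], [-0.2, -2.6, -3.1, -0.1, -1], [-0.1, -2.3, -3.3, -0.1, -1], [-0.2, -2.0, -3.5, -0.1, -1]])

```text
clock: 4.6
tcp_pos: [0.5562, -0.2163, 0.2603]
orientation: [0.499, -0.501, 0.499, 0.501]
wrist_force: [0.1, 0.1, 1.2]
finger_gap: 0.085
```

```bash
cat > look.py <<'E'
from h import *
import sys
n=sys.argv[1]
p=optics.read_camera('wrist');save(p,n)
st=env.get_state();print(st['clock'],st['tcp_pos'],psi_of(st['orientation']),st['joint_pos'],st['wrist_force'],st['finger_gap'])
for k,z in [('lock_center',.031),('dial_grip',.066),('shackle_bow',.031),('lock',.014),('rest',0),('hasp',.103)]:
    for r in models.pinpoint(k,p)[:2]: print(k,r['location'],round(r['conf'],2),atz(p,r['location'],z))
E
python3 look.py w1
```

```text
4.65 [ 0.558  -0.221   0.2596] -3.1369242334217615 [-0.5099  0.3562  0.1757  1.3873 -0.0018 -2.0853] [ 2.7072 -3.5102  0.2245] 0.08530125141627928
lock_center [252.6, 165.6] 0.93 [ 0.5819 -0.2266  0.031 ]
dial_grip [252.3, 173.5] 0.84 [ 0.5799 -0.225   0.066 ]
shackle_bow [335.7, 178.2] 0.94 [ 0.4893 -0.2129  0.031 ]
rest [258.3, 325.2] 0.59 [0.5798 0.0039 0.    ]
```

View pics/w1.png

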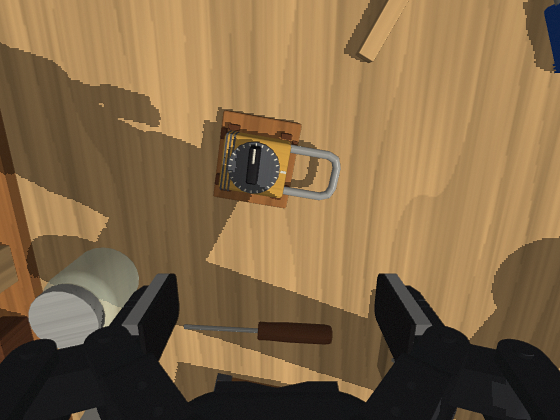

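```bash
python3 - <<'E'
from h import *
p=optics.read_camera('wrist')
c=cv2.resize(p['pixels'][100:220,200:350],None,fx=5.2,fy=5,interpolation=cv2.INTER_CUBIC);cv2.imwrite('pics/c2.png',c)
st=env.get_state();print(st['tcp_pos'],psi_of(st['orientation']),st['joint_pos'])
for k,z in [('lock_center',.031),('dial_grip',.066),('shackle_bow',.031)]:
    for r in models.pinpoint(k,p)[:1]: print(k,r['location'],round(r['conf'],2),atz(p,r['location'],z))
E
```

```text
[ 0.5555 -0.214   0.2606] -3.1394014704867925 [-0.5026  0.3485  0.1669  1.3893  0.0002 -2.0756]
lock_center [253.4, 163.3] 0.88 [ 0.58   -0.2269  0.031 ]
dial_grip [250.5, 171.2] 0.84 [ 0.5807 -0.2251  0.066 ]
shackle_bow [254.5, 157.9] 0.72 [ 0.5787 -0.2328  0.031 ]
```

View pics/c2.png

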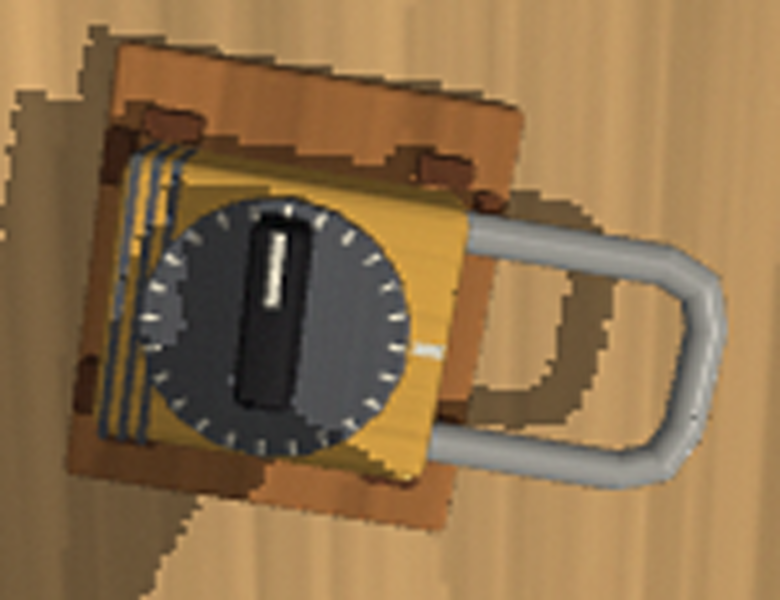

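```bash
python3 - <<'E'
from h import *
p=optics.read_camera('wrist')
g=lambda u,v,z:atz(p,(200+u/5.2,100+v/5),z)
def ang(a,b): d=b-a;return np.arctan2(d[1],d[0]),np.linalg.norm(d)
a=g(264,405,.0765);b=g(283,217,.0765);print('bar',a,b,ang(a,b))
d=g(275,327,.056);print('disc',d);ix=g(430,350,.048);print('idx',ix,ang(d,ix))
for q in ((470,232,680,262),(435,440,610,470)):
    a=g(q[0],q[1],.031);b=g(q[2],q[3],.031);print('arm',ang(a,b))
a=g(703,330,.031);print('bow',a,ang(d,a))
# rest board edges z=.014
a=g(122,42,.014);b=g(522,105,.014);c=g(445,528,.014);e=g(68,470,.014)
print('board',a,b,c,e,(a+b+c+e)/4,ang(a,b),ang(e,c),ang(b,c))
E
```

```text
bar [ 0.5803 -0.2176  0.0765] [ 0.5761 -0.2542  0.0765] (np.float64(-1.6857285685419099), np.float64(0.03679195876506451))
disc [ 0.5794 -0.2293  0.056 ]
idx [ 0.5485 -0.2231  0.048 ] (np.float64(2.9410781788027167), np.float64(0.032535534111524704))
arm (np.float64(2.9984077060387575), np.float64(0.044628781626017924))
arm (np.float64(2.9630899878378547), np.float64(0.03883333099620794))
bow [ 0.4902 -0.2243  0.031 ] (np.float64(3.0857539364302893), np.float64(0.09276784279674093))
board [ 0.6134 -0.2846  0.014 ] [ 0.5286 -0.2715  0.014 ] [ 0.544  -0.1732  0.014 ] [ 0.6301 -0.1874  0.014 ] [ 0.579  -0.2292  0.014 ] (np.float64(2.9874362969668837), np.float64(0.08578199016056681)) (np.float64(2.9787099789333564), np.float64(0.0872468500040611)) (np.float64(1.4157144372795682), np.float64(0.09942426858705761))
```

```bash
python3 - <<'E'
from h import *
plan([.5553,-.2152,.2603],3.142,[.5792,-.2293,.095],3.009,8,2)
E
```

```text
[2.07, -0.3, -0.18, 0.017], [2.06, -0.3, -0.17, 0.016], [2.07, -0.3, -0.16, 0.017], [2.07, -0.31, -0.17, 0.017], [2.06, -0.31, -0.15, 0.016], [2.07, -0.31, -0.15, 0.017], [2.06, -0.32, -0.15, 0.016], [2.07, -0.32, -0.14, 0.017], end [ 0.5792 -0.2293  0.095 ] 3.0090000000000003
```

servo_tool(moves=[[2.07, -0.3, -0.18, 0.017, -1], [2.06, -0.3, -0.17, 0.016, -1], [2.07, -0.3, -0.16, 0.017, -1], [2.07, -0.31, -0.17, 0.017, -1], [2.06, -0.31, -0.15, 0.016, -1], [2.07, -0.31, -0.15, 0.017, -1], [2.06, -0.32, -0.15, 0.016, -0.3], [2.07, -0.32, -0.14, 0.017, 0], [0, 0, 0, 0, 0], [0, 0, 0, 0, 0]], grip_force=40)

```text
clock: 6.45
tcp_pos: [0.58, -0.2291, 0.0958]
orientation: [0.532, -0.466, 0.532, 0.466]
wrist_force: [0.1, 0.9, -0.2]
finger_gap: 0.0423
```

```bash
python3 look.py w2; python3 - <<'E'
from h import *
p=optics.read_camera('top');a=cv2.resize(p['pixels'][140:240,320:420],None,fx=4,fy=4,interpolation=cv2.INTER_CUBIC)
s=optics.read_camera('side');b=cv2.resize(s['pixels'][220:320,250:350],None,fx=4,fy=4,interpolation=cv2.INTER_CUBIC)
cv2.imwrite('pics/c3.png',np.hstack([a,b]))
E
```

```text
6.5 [ 0.5803 -0.2293  0.0962] 3.010396575231949 [-0.5049  0.4729 -0.0541  1.0422  0.0001 -1.9445] [-0.8197  0.5374  0.9774] 0.04297720474565752
lock_center [277.6, 230.9] 0.84 [ 0.579  -0.2264  0.031 ]
dial_grip [276.3, 254.4] 0.63 [ 0.5799 -0.2261  0.066 ]
shackle_bow [411.1, 234.3] 0.59 [ 0.4923 -0.2126  0.031 ]
lock [275.7, 255.1] 0.21 [ 0.5836 -0.2013  0.014 ]
```

View pics/w2.png

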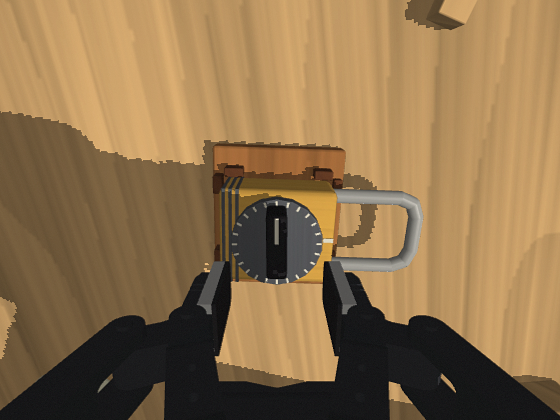

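View pics/c3.png

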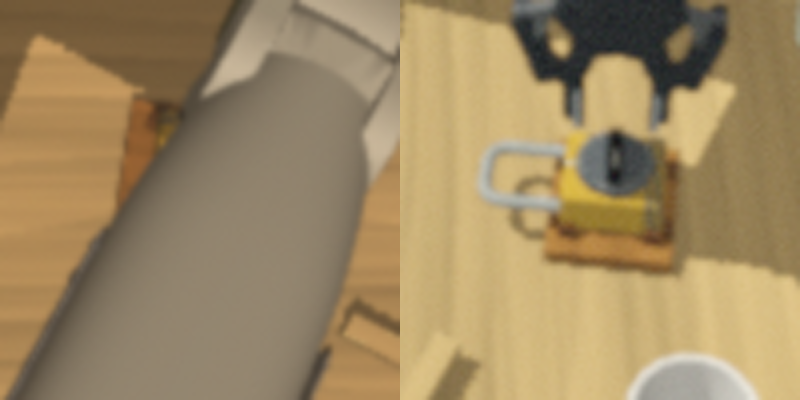

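servo_tool(moves=[[1.2, 0, 0.05, 0, 0], [1.2, 0, 0.05, 0, 0], [1.2, 0, 0, 0, 0], [0, 0, 0, 0, 0.5], [0, 0, 0, 0, 1], [0, 0, 0, 0, 1], [0, 0, 0, 0, 1], [0, 0, 0, 0, 1], [0, 0, 0, 0, 1], [0, 0, 0, 0, 1]], grip_force=40)

```text
clock: 8.15
tcp_pos: [0.5797, -0.2281, 0.0589]
orientation: [0.532, -0.466, 0.532, 0.466]
wrist_force: [0.9, -0.7, -4.7]
finger_gap: 0.0099
```

```bash
python3 look.py w3
```

```text
8.2 [ 0.5797 -0.2281  0.0589] 3.010014355139006 [-0.5036  0.5029 -0.1042  0.9641  0.0001 -1.9428] [ 0.331  -0.5666 -4.4229] 0.009968483590969333
lock_center [274.0, 252.3] 0.91 [ 0.5806 -0.2274  0.031 ]
lock_center [440.3, 260.5] 0.16 [ 0.4896 -0.2103  0.031 ]
dial_grip [276.0, 287.0] 0.63 [ 0.5796 -0.2263  0.066 ]
shackle_bow [277.1, 250.8] 0.69 [ 0.5787 -0.2281  0.031 ]
shackle_bow [438.7, 257.6] 0.67 [ 0.4905 -0.2123  0.031 ]
lock [272.9, 238.0] 0.63 [ 0.5811 -0.2289  0.014 ]
```

View pics/w3.png

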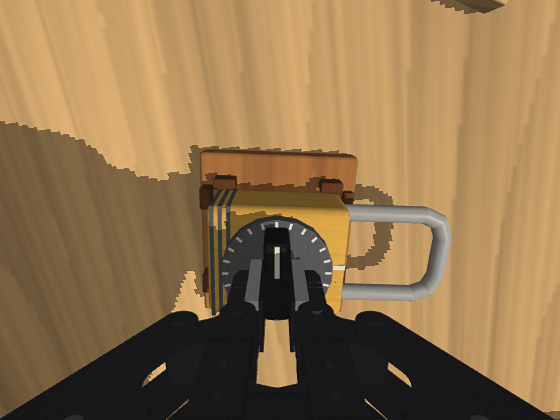

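servo_tool(moves=[[0, 0, 0, 0.1, 1], [0, 0, 0, 0.12, 1], [0, 0, 0, 0.12, 1], [0, 0, 0, 0.12, 1], [0, 0, 0, 0.12, 1], [0, 0, 0, 0.12, 1], [0, 0, 0, 0.12, 1], [0, 0, 0, 0.12, 1], [0, 0, 0, 0.12, 1], [0, 0, 0, 0.12, 1]], grip_force=50)

```text
clock: 9.75
tcp_pos: [0.5802, -0.2282, 0.059]
orientation: [0.702, -0.09, 0.701, 0.09]
wrist_force: [0.7, 0.7, -5.9]
finger_gap: 0.0096
```

servo_tool(moves=[[0, 0, 0, 0.12, 1], [0, 0, 0, 0.12, 1], [0, 0, 0, 0.1, 1], [0, 0, 0, 0.08, 1], [0, 0, 0, 0, 1], [0, 0, 0, 0, 1], [0, 0, 0, 0, 1], [0, 0, 0, 0, 1], [0, 0, 0, 0, 0.6], [0, 0, 0, 0, 0.3]])

```text
clock: 11.0
tcp_pos: [0.5805, -0.2286, 0.0599]
orientation: [0.705, 0.056, 0.704, -0.057]
wrist_force: [-0.0, -0.2, 0.3]
finger_gap: 0.0298
```

```bash
python3 look.py w4
```

```text
11.05 [ 0.5804 -0.2285  0.0598] 1.4099857867317227 [-0.5037  0.502  -0.1031  0.9641 -0.     -0.3428] [ 0.2686  0.1548 -0.2795] 0.03004794663082818
lock_center [276.8, 250.9] 0.82 [ 0.5805 -0.2284  0.031 ]
dial_grip [276.0, 286.6] 0.62 [ 0.5821 -0.2291  0.066 ]
shackle_bow [285.8, 77.6] 0.58 [ 0.4928 -0.21    0.031 ]
lock [275.8, 236.2] 0.76 [ 0.5786 -0.2287  0.014 ]
hasp [276.7, 238.3] 0.41 [ 0.5435 -0.2226  0.103 ]
```

View pics/w4.png

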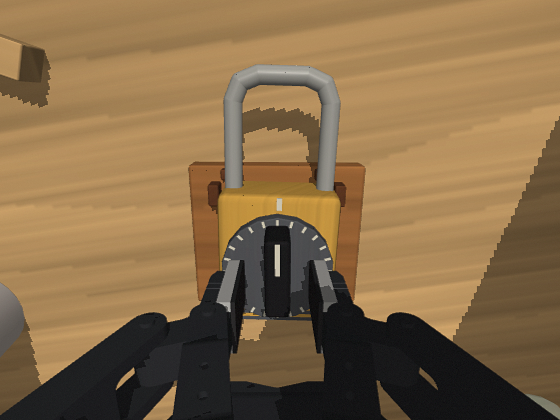

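```bash
python3 - <<'E'
from h import *
plan([.580,-.2285,.085],1.409,[.492,-.212,.1],2.97,9,2)
E
```

```text
[-0.17, 0.02, -0.99, -0.173], [-0.16, 0.2, -0.98, -0.174], [-0.17, 0.36, -0.93, -0.173], [-0.17, 0.51, -0.85, -0.174], [-0.16, 0.66, -0.75, -0.173], [-0.17, 0.77, -0.62, -0.174], [-0.17, 0.87, -0.49, -0.173], [-0.16, 0.94, -0.32, -0.174], [-0.17, 0.98, -0.16, -0.173], end [ 0.492 -0.212  0.1  ] 2.97
```

servo_tool(moves=[[-2.6, 0, 0, 0, 0.2], [-0.17, 0.02, -0.99, -0.173, 0.2], [-0.16, 0.2, -0.98, -0.174, 0.2], [-0.17, 0.36, -0.93, -0.173, 0.2], [-0.17, 0.51, -0.85, -0.174, 0.2], [-0.16, 0.66, -0.75, -0.173, 0.2], [-0.17, 0.77, -0.62, -0.174, 0.2], [-0.17, 0.87, -0.49, -0.173, 0.2], [-0.16, 0.94, -0.32, -0.174, 0.2], [-0.17, 0.98, -0.16, -0.173, 0.2]])

```text
clock: 12.6
tcp_pos: [0.4916, -0.2117, 0.1001]
orientation: [0.54, -0.457, 0.539, 0.457]
wrist_force: [-0.0, -0.3, 0.3]
finger_gap: 0.0343
```

```bash
python3 look.py w5
```

```text
12.65 [ 0.4904 -0.2112  0.1002] 2.981609122238648 [-0.557   0.3122 -0.2889  0.9708 -0.0001 -1.9678] [-1.7279  1.6413 -0.5598] 0.03377741821230609
lock_center [139.4, 225.6] 0.77 [ 0.581  -0.2261  0.031 ]
dial_grip [115.5, 244.9] 0.79 [ 0.5808 -0.2275  0.066 ]
shackle_bow [276.0, 229.0] 0.79 [ 0.4917 -0.2088  0.031 ]
lock [151.8, 215.2] 0.76 [ 0.5783 -0.2273  0.014 ]
```

View pics/w5.png

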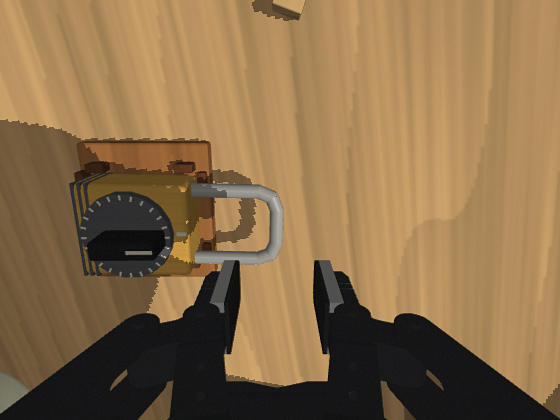

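servo_tool(moves=[[2.1, 0, 0.1, 0, 0.2], [2.1, 0, 0, 0, 0.2], [2.1, 0, 0, 0, 0.2], [2.1, 0, 0, 0, 0.2], [0, 0, 0, 0, 0.2], [0, 0, 0, 0, 1], [0, 0, 0, 0, 1], [0, 0, 0, 0, 1], [0, 0, 0, 0, 1], [0, 0, 0, 0, 1]])

```text
clock: 14.2
tcp_pos: [0.4926, -0.2113, 0.0166]
orientation: [0.541, -0.456, 0.541, 0.455]
wrist_force: [-1.0, -1.7, 2.5]
finger_gap: 0.0068
```

```bash
python3 look.py w6
```

```text
14.25 [ 0.4926 -0.2113  0.0165] 2.970781970986981 [-0.5549  0.4017 -0.3927  0.7748 -0.0002 -1.9549] [ 0.2673 -2.0881  3.9564] 0.006566668945328858
lock_center [69.4, 293.4] 0.69 [ 0.5806 -0.2257  0.031 ]
dial_grip [6.5, 348.6] 0.78 [ 0.5812 -0.2262  0.066 ]
shackle_bow [279.0, 293.6] 0.59 [ 0.4911 -0.2103  0.031 ]
lock [89.5, 270.7] 0.65 [ 0.5801 -0.2277  0.014 ]
```

View pics/w6.png

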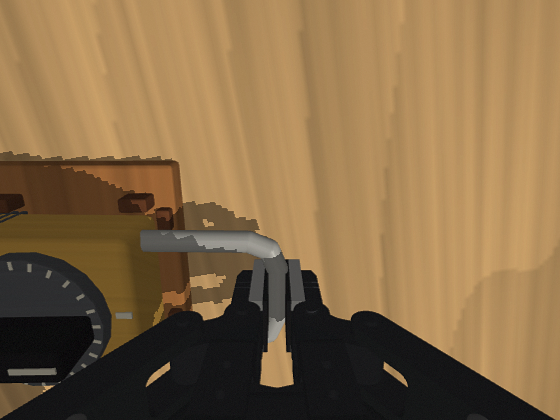

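servo_tool(moves=[[0, 0.25, 0, 0, 1], [0, 0.25, 0, 0, 1], [0, 0.25, 0, 0, 1], [0, 0.25, 0, 0, 1], [0, 0.25, 0, 0, 1], [0, 0.25, 0, 0, 1], [0, 0.25, 0, 0, 1], [0, 0.2, 0, 0, 1], [0, 0.1, 0, 0, 1], [0, 0, 0, 0, 1]])

```text
clock: 15.8
tcp_pos: [0.472, -0.2072, 0.016]
orientation: [0.541, -0.456, 0.541, 0.456]
wrist_force: [3.7, -2.3, 0.6]
finger_gap: 0.0071
```

```bash
python3 look.py w7
```

```text
15.85 [ 0.472  -0.2072  0.016 ] 2.971201892063783 [-0.5697  0.3706 -0.4443  0.7558  0.0004 -1.9701] [ 3.6573 -3.0322  1.0077] 0.006832128477102392
lock_center [17.2, 292.5] 0.77 [ 0.5814 -0.2262  0.031 ]
shackle_bow [276.4, 294.3] 0.62 [ 0.4716 -0.2065  0.031 ]
lock [44.7, 272.2] 0.56 [ 0.5803 -0.2267  0.014 ]
```

View pics/w7.png

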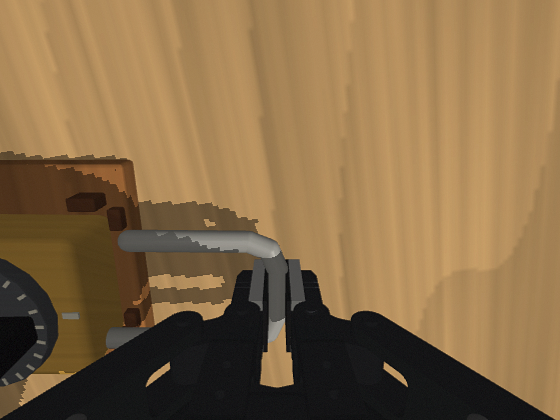

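servo_tool(moves=[[0, 0.15, 0, 0, 1], [0, 0.1, 0, 0, 1], [0, 0, 0, 0, 1], [0, 0, 0, 0, 1], [0, -0.1, 0, 0, 0.6], [0, 0, 0, 0, 0.3], [0, 0, 0, 0, 0.2], [0, 0, 0, 0, 0.2], [-2.5, 0, 0, 0, 0.2], [-5, 0, 0, 0, 0.1]])

```text
clock: 17.4
tcp_pos: [0.4683, -0.2058, 0.0897]
orientation: [0.54, -0.454, 0.541, 0.458]
wrist_force: [0.7, -1.0, -0.4]
finger_gap: 0.0388
```

```bash
python3 look.py w8
```

```text
17.45 [ 0.4724 -0.2082  0.0974] 2.971205751747748 [-0.5708  0.2781 -0.3446  0.9423  0.0001 -1.9712] [ 1.2684 -0.8695  5.6407] 0.03839933044585727
lock_center [95.0, 228.7] 0.74 [ 0.5804 -0.2266  0.031 ]
dial_grip [63.9, 254.4] 0.97 [ 0.58   -0.2252  0.066 ]
shackle_bow [271.4, 228.5] 0.69 [ 0.4704 -0.2075  0.031 ]
shackle_bow [94.2, 228.5] 0.57 [ 0.5808 -0.2268  0.031 ]
lock [106.7, 216.0] 0.78 [ 0.5801 -0.2292  0.014 ]
rest [95.3, 229.3] 0.5 [ 0.5995 -0.2173  0.    ]
```

View pics/w8.png

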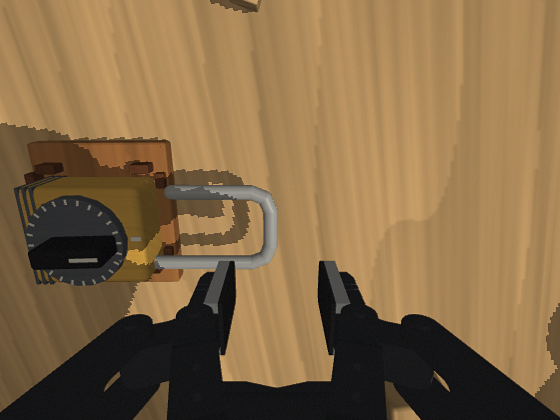

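```bash
python3 - <<'E'
from h import *
st=env.get_state();print(st['tcp_pos'])
optics.read_camera('wrist')
st=env.get_state();print(st['tcp_pos'],st['qvel'])
plan([st['tcp_pos'][0],st['tcp_pos'][1],st['tcp_pos'][2]],2.971,[.580,-.2268,.12],1.40,9,2)
E
```

```text
[ 0.4694 -0.2064  0.0898]
[ 0.4694 -0.2064  0.0897] [ 0.0008  0.003   0.0023  0.0004  0.0009 -0.0009]
[-0.34, -1.25, -0.01, 0.175], [-0.33, -1.23, 0.2, 0.174], [-0.34, -1.18, 0.41, 0.175], [-0.34, -1.09, 0.62, 0.174], [-0.33, -0.97, 0.79, 0.175], [-0.34, -0.81, 0.95, 0.174], [-0.34, -0.64, 1.07, 0.175], [-0.33, -0.44, 1.17, 0.174], [-0.34, -0.23, 1.23, 0.175], end [ 0.58   -0.2268  0.12  ] 1.4000000000000008
```

servo_tool(moves=[[-0.34, -1.25, 0, 0.175, 0], [-0.33, -1.23, 0.2, 0.174, -0.4], [-0.34, -1.18, 0.41, 0.175, -1], [-0.34, -1.09, 0.62, 0.174, -1], [-0.33, -0.97, 0.79, 0.175, -1], [-0.34, -0.81, 0.95, 0.174, -1], [-0.34, -0.64, 1.07, 0.175, -1], [-0.33, -0.44, 1.17, 0.174, -1], [-0.34, -0.23, 1.23, 0.175, -1], [0, 0, 0, 0, -1]])

```text
clock: 19.05
tcp_pos: [0.5811, -0.2272, 0.12]
orientation: [0.704, 0.06, 0.705, -0.059]
wrist_force: [-1.0, -0.2, -0.5]
finger_gap: 0.0854
```

```bash
python3 look.py w9
```

```text
19.1 [ 0.5805 -0.227   0.12  ] 1.403450030143241 [-0.5015  0.4581 -0.0161  1.0987  0.0001 -0.3341] [ 0.3033 -0.7317 -0.0902] 0.08558916263917712
lock_center [274.8, 212.4] 0.97 [ 0.5781 -0.2279  0.031 ]
dial_grip [273.7, 231.9] 0.94 [ 0.5794 -0.2286  0.066 ]
shackle_bow [277.2, 46.1] 0.94 [ 0.4712 -0.208   0.031 ]
lock [274.4, 204.0] 0.9 [ 0.5769 -0.228   0.014 ]
rest [275.0, 206.1] 0.69 [ 0.5828 -0.2286  0.    ]
```

View pics/w9.png

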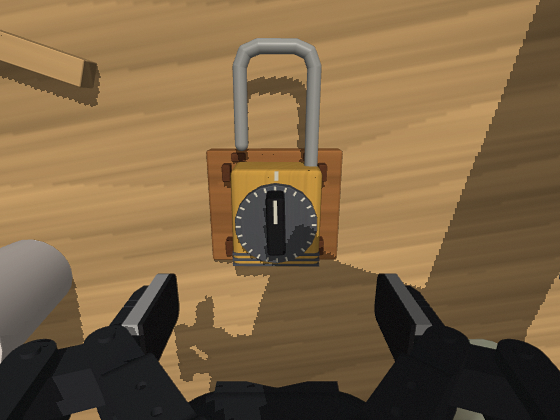

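servo_tool(moves=[[1.5, -0.05, -0.1, 0, -1], [1.5, 0, 0, 0, -1], [1.5, 0, 0, 0, -1], [1.5, 0, 0, 0, -1], [1.5, 0, 0, 0, -1], [1.5, 0, 0, 0, -1], [1.5, 0, 0, 0, -1], [0, 0, 0, 0, -1], [0, 0, 0, 0, -1], [0, 0, 0, 0, 0]], grip_force=70)

```text
clock: 20.65
tcp_pos: [0.5805, -0.2279, 0.0171]
orientation: [0.705, 0.06, 0.704, -0.06]
wrist_force: [-0.7, 0.6, -0.0]
finger_gap: 0.0697
```

servo_tool(moves=[[0, 0, 0, 0, 0.5], [0, 0, 0, 0, 1], [0, 0, 0, 0, 1], [0, 0, 0, 0, 1], [0, 0, 0, 0, 1], [-0.5, 0, 0, 0, 1], [-0.8, 0, 0, 0, 1], [-0.8, 0, 0, 0, 1], [-0.8, 0, 0, 0, 1], [0, 0, 0, 0, 1]])

```text
clock: 21.9
tcp_pos: [0.5804, -0.2279, 0.0462]
orientation: [0.705, 0.06, 0.704, -0.061]
wrist_force: [0.4, -0.6, -5.2]
finger_gap: 0.0594
```

```bash
python3 look.py w10;  python3 - <<'E'
from h import *
s=optics.read_camera('side');b=cv2.resize(s['pixels'][190:310,230:390],None,fx=5,fy=5,interpolation=cv2.INTER_CUBIC)
cv2.imwrite('pics/c4.png',b)
E
```

```text
21.95 [ 0.5801 -0.2277  0.0457] 1.4000078085023882 [-0.5028  0.5144 -0.1207  0.935   0.     -0.332 ] [-0.4686  0.2725 -5.4163] 0.058882197028580226
dial_grip [274.6, 348.3] 0.76 [ 0.6043 -0.2329  0.066 ]
lock [275.2, 270.6] 0.8 [ 0.594 -0.231  0.014]
```

View pics/w10.png

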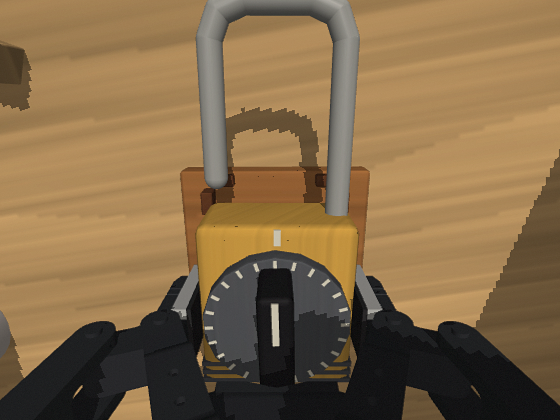

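View pics/c4.png

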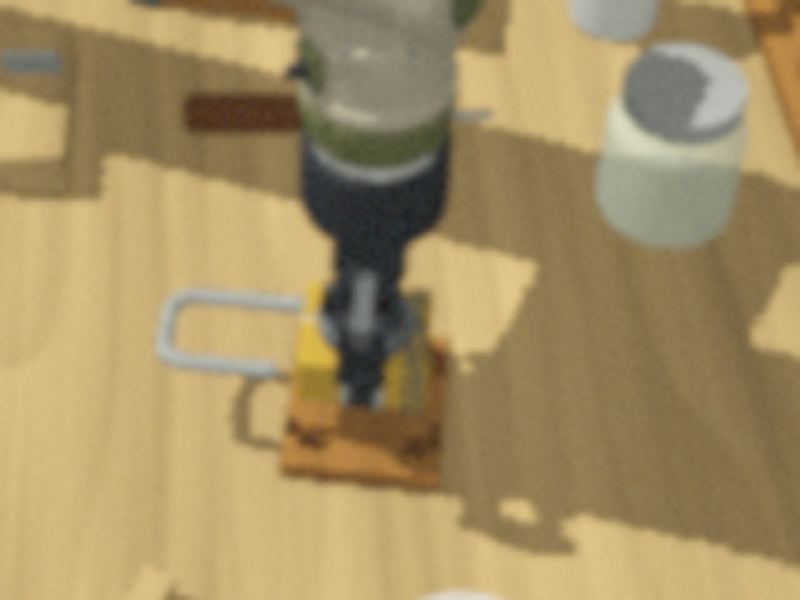

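servo_tool(moves=[[-2, 0, 0, 0, 1], [-2.5, 0, 0, 0, 1], [-2.5, 0, 0, 0, 1], [-2.5, 0, 0, 0, 1], [-2.5, 0, 0, 0, 1], [-2.5, 0, 0, 0, 1], [-1, 0, 0, 0, 1], [0, 0, 0, 0, 1], [0, 0, 0, 0, 1], [0, 0, 0, 0, 1]])

```text
clock: 23.55
tcp_pos: [0.5793, -0.2273, 0.1989]
orientation: [0.704, 0.061, 0.705, -0.06]
wrist_force: [-1.2, -0.3, -6.5]
finger_gap: 0.0589
```

```bash
python3 - <<'E'
from h import *
p=optics.read_camera('top');s=optics.read_camera('side')
a=cv2.resize(p['pixels'][130:240,170:270],None,fx=4,fy=4,interpolation=cv2.INTER_CUBIC)
b=cv2.resize(s['pixels'][120:230,240:340],None,fx=4,fy=4,interpolation=cv2.INTER_CUBIC)
cv2.imwrite('pics/c5.png',np.hstack([a,b]))
H=[models.pinpoint('hasp',x)[:2] for x in (p,s)];print(H)
for h,x in zip(H,(p,s)):
    for r in h: print(r['conf'],atz(x,r['location'],.103))
print(proj(p,[.566,.19,.103]),proj(s,[.566,.19,.103]))
st=env.get_state();print(st['tcp_pos'],st['wrist_force'],st['finger_gap'])
plan(st['tcp_pos'],1.4,[.567,.19,.185],1.4,18,1)
E
```

```text
[[{'location': [221.0, 183.4], 'conf': 0.76}], [{'location': [288.7, 155.8], 'conf': 0.95}]]
0.76 [0.5635 0.1893 0.103 ]
0.95 [0.5648 0.189  0.103 ]
[220.7595 182.4943] [289.0351 155.6239]
[ 0.5798 -0.2275  0.1998] [ 0.357  -1.2079 -5.2015] 0.05884015524386837
[0.1, 2.3, -0.5, -0.0], [0.1, 2.2, -0.4, -0.0], [0.0, 2.3, -0.5, -0.0], [0.1, 2.3, -0.5, -0.0], [0.1, 2.3, -0.4, -0.0], [0.1, 2.2, -0.5, -0.0], [0.1, 2.3, -0.4, -0.0], [0.1, 2.3, -0.5, -0.0], [0.0, 2.3, -0.5, -0.0], [0.1, 2.2, -0.4, -0.0]
[0.1, 2.3, -0.5, -0.0], [0.1, 2.3, -0.5, -0.0], [0.1, 2.3, -0.4, -0.0], [0.0, 2.2, -0.5, -0.0], [0.1, 2.3, -0.5, -0.0], [0.1, 2.3, -0.4, -0.0], [0.1, 2.3, -0.5, -0.0], [0.1, 2.2, -0.5, -0.0], end [0.5665 0.1898 0.1848] 1.4
```

View pics/c5.png

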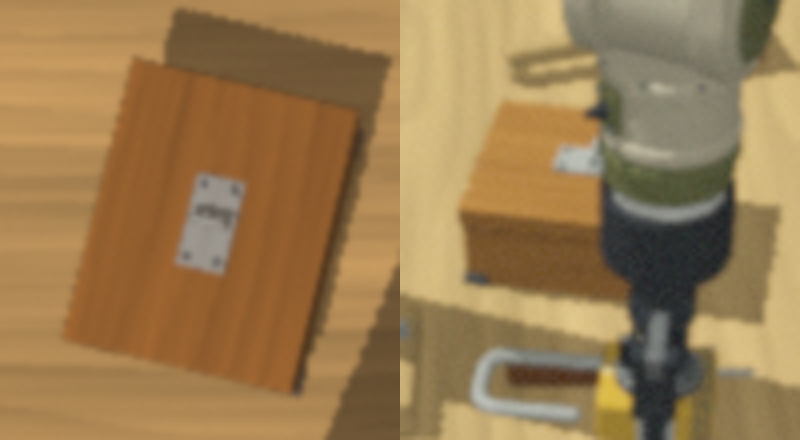

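servo_tool(moves=[[0, 1.5, -0.3, 0, 1], [0.1, 2.3, -0.5, 0, 1], [0.1, 2.3, -0.5, 0, 1], [0.1, 2.3, -0.5, 0, 1], [0.1, 2.3, -0.5, 0, 1], [0.1, 2.3, -0.5, 0, 1], [0.1, 2.3, -0.5, 0, 1], [0.1, 2.3, -0.5, 0, 1], [0.1, 2.3, -0.5, 0, 1], [0.1, 2.3, -0.5, 0, 1]])

```text
clock: 25.0
tcp_pos: [0.5701, 0.0012, 0.1914]
orientation: [0.705, 0.06, 0.704, -0.06]
wrist_force: [-0.1, -0.6, -5.4]
finger_gap: 0.0586
```

servo_tool(moves=[[0.1, 2.3, -0.5, 0, 1], [0.1, 2.3, -0.5, 0, 1], [0.1, 2.3, -0.5, 0, 1], [0.1, 2.3, -0.5, 0, 1], [0.1, 2.3, -0.5, 0, 1], [0.1, 2.3, -0.5, 0, 1], [0, 2.3, -0.5, 0, 1], [0, 1.8, -0.4, 0, 1], [0, 0.8, 0, 0, 1], [0, 0, 0, 0, 1]])

```text
clock: 26.25
tcp_pos: [0.5638, 0.1906, 0.1853]
orientation: [0.705, 0.06, 0.704, -0.06]
wrist_force: [0.2, -0.3, -6.2]
finger_gap: 0.0593
```

```bash
python3 look.py w11;  python3 - <<'E'
from h import *
s=optics.read_camera('side');b=cv2.resize(s['pixels'][100:220,210:370],None,fx=5,fy=5,interpolation=cv2.INTER_CUBIC)
cv2.imwrite('pics/c6.png',b);save(s,'side6')
E
```

```text
26.3 [0.5638 0.1901 0.1852] 1.4000497213545489 [ 0.1905  0.3679  0.0108  1.2137 -0.0004  0.3613] [ 0.0679 -0.2687 -4.9988] 0.059121187809897335
dial_grip [275.7, 348.4] 0.61 [0.7022 0.1662 0.066 ]
lock [276.9, 270.2] 0.84 [0.6494 0.1764 0.014 ]
```

View pics/w11.png

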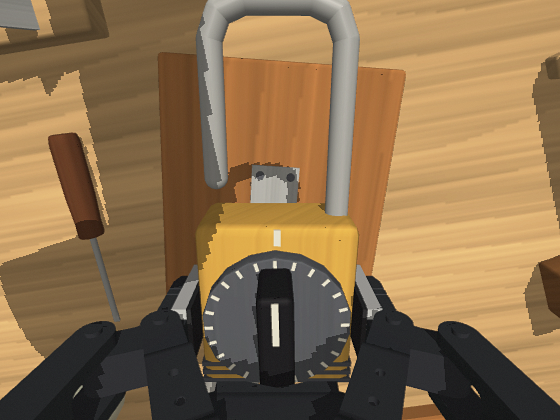

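View pics/c6.png

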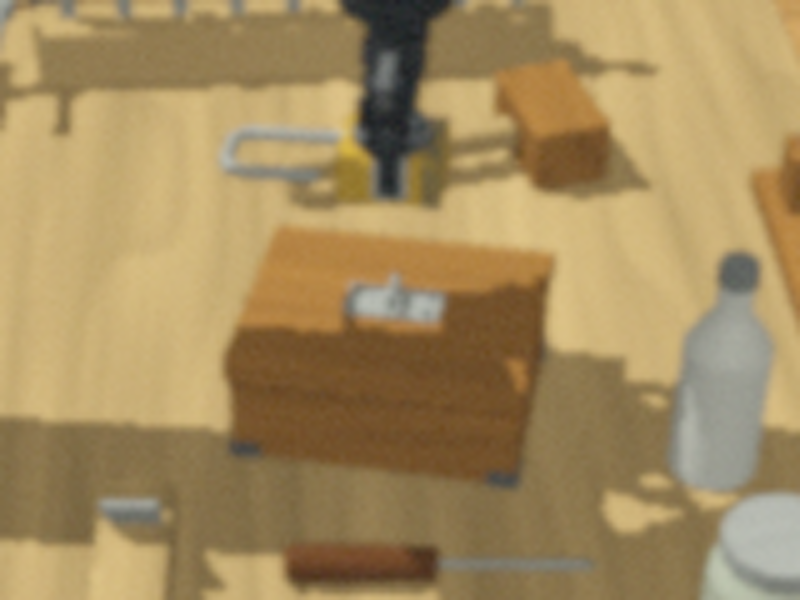

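```bash
python3 - <<'E'
from h import *
s=optics.read_camera('side');print(atz(s,(289.2,155.6),.103))
st=env.get_state();print(st['tcp_pos'],st['finger_gap'],st['wrist_force'],abs(st['qvel']).max())
print(order.hand_in())
E
```

```text
[0.5666 0.1901 0.103 ]
[0.5638 0.1898 0.1853] 0.058732317480184024 [ 0.5606  0.4192 -5.5762] 0.0027951986308856064
the job is handed in; nothing more can be done
None
```

The padlock is open and held about 0.20 m above the bench, over the hasp. I handed the job in at about 26 s of the 72 s allowed; no verdict was reported.

- **Dial and shackle:** I turned the brass lock's dial clockwise 1.6 rad, so its white line met the case's index line. I then pulled the shackle about 20 mm to its stop.
- **Lift and carry:** I gripped the case across its 60 mm width, lifted it out of the rest and carried it to the hasp.
- **Position:** the side camera put the staple top at (0.567, 0.190). The tool stands at (0.564, 0.190), so the case centre should be within about 5 mm of it. The centre height assumes the lock has not slipped since the grasp.
- **Hold:** the finger opening reads 59 mm and the wrist carries about 5.5 N, which fits the lock's 0.5 kg. The arm is at rest, and the last wrist picture shows the shackle still out.
- **Clearance:** the side picture shows the lock clear of the chest. I never steered the arm near a bystander, and none looked moved, but I did not measure their positions again.

No check failed. The early hasp readings from the two cameras disagreed by up to about 18 mm. The later ones agreed to about 3 mm.

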